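# Close the kiln-prop tub

### The arm

A 6-joint arm with a two-finger parallel gripper is mounted at the origin on the work surface. World frame = base frame: x ahead of the robot, y to its left, z up, the work surface at z = 0. Lengths are in m, angles in rad, forces in N, time in s.
With the tool pointing down it reaches from about 0.275 to 0.85 m from the base axis. Payload 19 kg.
Tool frame: the origin (TCP) lies on the mounting face of the last link; the fingertips stand 173 mm ahead of it and the grasp point (between the pads) lies 155 mm ahead of it (tcp_to_tips is the z of the fingertips in the tool frame, in m); z points along the fingers, y is the line along which they close (so a half turn about z gives the same grasp; the last joint's range is limited). The gripper opens to 85 mm and grips with 20 to 120 N. Pads are 22 mm wide; open, the fingers measure 114 mm over their backs; the gripper's body (76 mm by 85 mm) begins 54 mm behind the grasp point. The pads swing forward as they close: fully open they stand 13 mm farther back than shut.
Start: joints at [1.133, 0.15, 1.437, -0, 1.554, -0.134], TCP at [0.172, 0.549, 0.405] pointing down, gripper open.
Joint ranges: [-2.8, 2.8], [-0.68, 2.1], [0.12, 2.68], [-1.39, 4.53], [0.16, 2.79], [-2.81, 2.81]. Speed limits (rad/s): [1.89, 1.89, 2.22, 3.01, 3.01, 3.01].

### API

Orientations are given as a rotation vector (axis times angle).
In Python, from cell import * gives the robot as it stands.
- The arm moves only by the tool servo_tool, never from a script. Its argument "commands" is a list that holds one entry, the list of rows, each a list of 6 numbers: the shift along the world's x, y, z scaled (see below), then the turn, a rotation vector about the world's x, y, z scaled (see below). In form: [[[tx, ty, tz, wx, wy, wz], ...]]. A call has 1 to 5 rows; each row is the pose to reach, as a shift and turn from the pose commanded when the call began, turning the shorter way round; what a row does not reach only later rows make up. The controller multiplies each number of a shift by 0.15 m and each number of a turn by 2 pi rad. A row lasts 1/12 s, in which the tool goes at most 41.7 mm and 7.16 degrees, less where a joint would pass 70% of its speed; a pose out of reach is approached as far as the arm can. A call with a number of a shift or a turn outside -1 to 1 is refused whole. A call with a gripper value outside its range is refused whole. "fingers" is the opening, from -1 (shut) to 1 (fully open), set as the call begins (left out, the last holds). The fingers move at their own pace and stop on an object; "force" is the grip in N (left out, the last holds). Time passes only in rows, so rows that repeat a pose let the fingers close. It gives the time, the measured TCP pose, the force, the opening and the grip force at its end, in the units of the state.
- observe(): the state, without advancing time (a new reading comes with each control period).
- read_camera(name): name is "scene" or "top"; returns the picture (400x640x3 uint8, red, green, blue); there is no depth.
- calibration(name): a dict with "K" (3x3 intrinsics, pixels), "dist" ([k1, k2, p1, p2, k3] as OpenCV has them; the pictures are not rectified), "world_to_cam" (4x4, takes a point from world to camera coordinates). Camera axes: x right, y up, looking along -z (the intrinsics and any distortion apply to the point x, -y, -z); pixel columns grow to the right and rows downward; lengths in m; the calibration is good to about 2 mm. A picture is of the moment at which its call begins. calibration takes no time and is no camera call.
- close_job(): hands the job in; it is judged then, once.
The state is a dict: "clock": time; "q": joint angles; "qd": joint speeds; "joint_torque": joint torques, N m; "eef_pos": TCP position; "eef_rot": TCP orientation; "contact_force": force on the tool from outside, world axes, zero at the start; "torque": the same for the moment, N m; "gripper_width": opening from 0.0 (shut) to 1.0 (fully open); "finger_force": force on a finger pad.
Only numpy, scipy, OpenCV 4.12 (cv2) and the standard library are available. Lean on these libraries where they do the work, as an engineer would, in place of code of your own. Each camera call takes 0.05 s, during which the arm holds its last target. There are 200 camera calls.

### The job

The tub of kiln props will not close because one prop stands too tall for it. First take that prop out and stand it upright, whole foot on the wooden ware board; then draw the bottom lid out of the dispenser and fit it on the tub so that it lies fully home, flat on the rim with its plug inside. Leave the two other props in the tub and the two other lids in the dispenser, do not drop the tall prop or the lid, and do not disturb the other things on the bench.

Things in the scene. Friction and masses are not known exactly. Their poses are not given: they have to be found in the camera images.
- tub: Grey plastic open tub, fixed, 146 x 58 mm outside (long along its x), 85 mm high, walls 6 mm, floor 5 mm; opening 134 x 46 mm. Origin: centre of its underside, z up, rim at z = 85 mm. Three kiln props stand in it in a row along its x, about 44 mm apart, in any order. A seated lid has its plate on the rim and its plug inside: nothing in the tub may rise above z = 78 mm.
- prop_tall_c (a point): Centre (half-way up, 60 mm over its foot) of the tall kiln prop: off-white ceramic square post 34 x 34 x 120 mm, 0.2 to 0.4 kg, standing upright (its z up) in the tub and rising 40 mm above the rim. Its sides are nearly parallel to the tub's.
- prop_mid_c (a point): Centre (34 mm over its foot) of a kiln prop of the same section and colour, 34 x 34 x 68 mm; it stands wholly below the tub's fill line and stays in the tub.
- prop_short_c (a point): Centre (28 mm over its foot) of a kiln prop of the same section and colour, 34 x 34 x 56 mm; it stands wholly below the tub's fill line and stays in the tub.
- board: Small wooden ware board, 140 mm (its x) x 110 mm (its y), 14 mm thick, fixed flat on the bench. Origin: centre of its underside; its top is at z = 14 mm.
- rack: Aluminium lid dispenser, fixed: a chute with a stack of three lids, 81 mm wide outside, walls 90 mm high, from x = 0 (mouth) back to x = -168 mm. Origin: on the bench below the middle of the mouth; +x is the way a lid comes out, z up. A gate over the mouth leaves a slot 69 mm wide from z = 30 to z = 49 mm: only the bottom lid passes; the upper ones sink when it has gone.
- rack_floor (a point): Point on the channel floor in the middle of the dispenser's mouth, 30 mm above the bench, axes as the dispenser. In front of the mouth the floor goes on as a tongue 36 mm wide (6 mm thick, a foot at its end) to x = 155 mm, so that fingers can pass on both sides of a lid lying on it.
- lid_bottom_c (a point): Centre (7.5 mm over its underside) of the bottom lid: grey plastic, a plate 150 (its x) x 64 (its y) x 8 mm on a plug 128 x 40 x 7 mm centred under it, about 0.11 kg. It lies level, its plug on the channel floor, its x along the dispenser's; its front end juts 26 to 38 mm from the mouth. The plug has 3 mm play all round in the tub. Seated, this point is 85.5 mm above the tub's underside.
- lid_second_c (a point): Centre of the second lid of the stack (same lid), inside the dispenser on top of the bottom one.
- lid_third_c (a point): Centre of the topmost lid of the stack (same lid), inside the dispenser.
- bowl: Bystander, not to be disturbed: white ceramic bowl, 110 mm across, 50 mm high. Origin: centre of its underside.
- mug: Bystander, not to be disturbed: white ceramic mug, 76 mm across, 90 mm high. Origin: centre of its underside.
- glaze_jar: Bystander, not to be disturbed: white plastic jar, 72 mm across, 80 mm high. Origin: centre of its underside.
- brush: Bystander, not to be disturbed: brush with wooden handle lying on the bench (origin under it). Origin: centre of its underside.
- saucer: Bystander, not to be disturbed: white ceramic saucer, 100 mm across, 18 mm high. Origin: centre of its underside.
- beaker: Bystander, not to be disturbed: white ceramic beaker, 68 mm across, 80 mm high. Origin: centre of its underside.
- cone_weight: Bystander, not to be disturbed: plaster sprig stub, 60 mm across at the foot, 50 mm high. Origin: centre of its underside.
There are look-alikes about, which are no part of the job. Leave any blue look-alike of the board alone.

How it is judged:
On the way, in this order (a step that is already met when the one before it is completed fails the run):
1. the tall prop stands upright on the ware board, let go (x of prop_tall_c in the frame of board between -0.06 and 0.06 m and y of prop_tall_c in the frame of board between -0.045 and 0.045 m and z of prop_tall_c in the frame of board between 0.07 and 0.078 m and angle between prop_tall_c's own z axis and vertical below 0.06 rad and contact force between the fingers and prop_tall below 0.1 N and linear speed of prop_tall below 0.02 m/s), for 0.2 s.
2. the bottom lid is wholly out of the dispenser's mouth, the two other lids still inside (x of lid_bottom_c in the frame of rack above 0.075 m and x of lid_second_c in the frame of rack between -0.11 and -0.055 m and y of lid_second_c in the frame of rack between -0.02 and 0.02 m and z of lid_second_c in the frame of rack between 0.03 and 0.1 m and x of lid_third_c in the frame of rack between -0.11 and -0.055 m and y of lid_third_c in the frame of rack between -0.02 and 0.02 m and z of lid_third_c in the frame of rack between 0.03 and 0.1 m), for 0.1 s.
At the end, for the whole second after the job is handed in: Bottom lid level (0.03 rad) on the tub, within 6 mm of its centre, in line (0.12 rad), plate on the rim (within 2.5 mm). Tall prop upright (0.06 rad) on the board, its axis 10 mm or more in from the edges. Other two props in the tub, other two lids in the dispenser; all at rest (x of prop_tall_c in the frame of board between -0.06 and 0.06 m and y of prop_tall_c in the frame of board between -0.045 and 0.045 m and z of prop_tall_c in the frame of board between 0.07 and 0.078 m and angle between prop_tall_c's own z axis and vertical below 0.06 rad and x of lid_bottom_c in the frame of tub between -0.006 and 0.006 m and y of lid_bottom_c in the frame of tub between -0.006 and 0.006 m and z of lid_bottom_c in the frame of tub between 0.083 and 0.088 m and angle between the x axis of lid_bottom_c and the x axis of tub, either way round below 0.12 rad and angle between lid_bottom_c's own z axis and vertical below 0.03 rad and x of prop_mid_c in the frame of tub between -0.068 and 0.068 m and y of prop_mid_c in the frame of tub between -0.024 and 0.024 m and z of prop_mid_c in the frame of tub between 0.01 and 0.075 m and x of prop_short_c in the frame of tub between -0.068 and 0.068 m and y of prop_short_c in the frame of tub between -0.024 and 0.024 m and z of prop_short_c in the frame of tub between 0.01 and 0.075 m and x of lid_second_c in the frame of rack between -0.11 and -0.055 m and y of lid_second_c in the frame of rack between -0.02 and 0.02 m and z of lid_second_c in the frame of rack between 0.03 and 0.1 m and x of lid_third_c in the frame of rack between -0.11 and -0.055 m and y of lid_third_c in the frame of rack between -0.02 and 0.02 m and z of lid_third_c in the frame of rack between 0.03 and 0.1 m and linear speed of each of prop_tall, lid_bottom below 0.02 m/s); the robot touches nothing.
It fails at once if the tall prop is dropped (falls free by more than about 25 mm) or knocked over (linear speed of prop_tall above 0.75 m/s and contact force between the fingers and prop_tall below 0.2 N).
It fails at once if the bottom lid is dropped (falls free by more than about 25 mm) (linear speed of lid_bottom above 0.75 m/s and contact force between the fingers and lid_bottom below 0.2 N).
It fails at once if a bystander is disturbed (moved by more than 30 mm) (distance of any of bowl, mug, glaze_jar, brush, saucer, beaker, cone_weight from where it was at the start of the episode above 0.03 m).
It also fails if it takes over 72 s, if anything falls off the work surface, if the arm or the gripper's body presses on something with over 40 N, if the wrist force passes 120 N, or if a joint passes its speed limit or range.

## Working session

There is one attempt and no reset: what is moved stays moved. The work goes in short steps, Python scripts to look and compute and a tool call to move; the robot and the scene stay as the last step left them, time stands still between calls to the robot, and variables do not carry over. Pictures are saved under pics/ and viewed, at most 10 in all, crops included, and the job is handed in when it is done.

Besides the shell and the picture viewer there is one more tool, called by a JSON object that holds its "name" and its "arguments". servo_tool: Moves the arm, as the interface text tells. Its arguments: {"type":"object","properties":{"commands":{"type":"array"},"fingers":{"type":"number"},"force":{"type":"number"}},"required":["commands"]}

```bash
mkdir -p pics
python3 - <<'E'
from cell import *
import cv2
for n in("scene","top"):
    cv2.imwrite(f"pics/{n}0.png",read_camera(n)[:,:,::-1])
    c=calibration(n);print(c)
print(observe())
E
```

```text
{'K': array([[434.83638245,   0.        , 309.59336847],
       [  0.        , 434.83638245, 201.37738305],
       [  0.        ,   0.        ,   1.        ]]), 'dist': array([-0.03124825,  0.        ,  0.        ,  0.        ,  0.        ]), 'world_to_cam': array([[-0.31724877,  0.94830645, -0.00825172,  0.09341233],
       [-0.69957627, -0.22814565,  0.67715774,  0.33672362],
       [ 0.64027046,  0.22060017,  0.73579161, -1.60056367],
       [ 0.        ,  0.        ,  0.        ,  1.        ]])}
{'K': array([[453.84370732,   0.        , 317.9891188 ],
       [  0.        , 453.84370732, 201.8045671 ],
       [  0.        ,   0.        ,   1.        ]]), 'dist': array([-0.10401647,  0.        ,  0.        ,  0.        ,  0.        ]), 'world_to_cam': array([[ 2.70066806e-02, -9.99630878e-01,  2.95764620e-03,
         6.08093412e-02],
       [ 9.94662248e-01,  2.71669689e-02,  9.95437970e-02,
        -5.46129939e-01],
       [-9.95874034e-02,  2.53511491e-04,  9.95028786e-01,
        -1.21414721e+00],
       [ 0.00000000e+00,  0.00000000e+00,  0.00000000e+00,
         1.00000000e+00]])}
{'clock': 0.1, 'q': array([ 1.13299733e+00,  1.50927473e-01,  1.43792868e+00, -1.76667015e-05,
        1.55380292e+00, -1.34012313e-01]), 'qd': array([-3.37947316e-04, -4.24083482e-04, -1.17907885e-03,  7.34702079e-04,
       -1.29434911e-03, -3.81620410e-05]), 'joint_torque': array([ 4.01879472e-03, -7.14363384e+01, -5.71805584e+01, -1.76521121e-04,
        7.15193833e-03,  3.93297410e-05]), 'eef_pos': array([0.17201866, 0.54863552, 0.40415965]), 'eef_rot': array([-4.75310733e-01, -3.10514063e+00,  1.61480640e-03]), 'contact_force': array([ 0.22636067, -0.40467017, -0.01171905]), 'torque': array([-0.02257753, -0.05771463,  0.0206026 ]), 'finger_force': 0.0, 'gripper_width': 1.0026678114279304}
```

View pics/scene0.png

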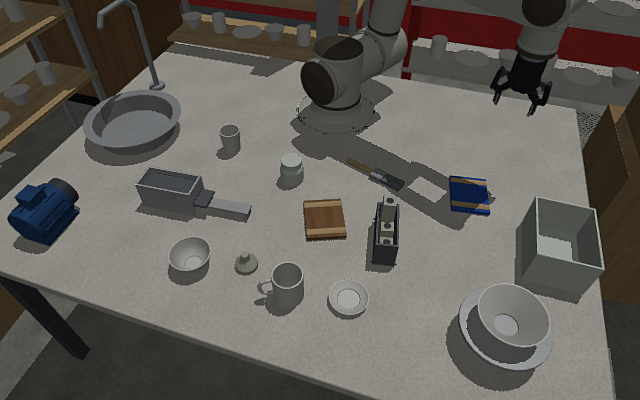

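View pics/top0.png

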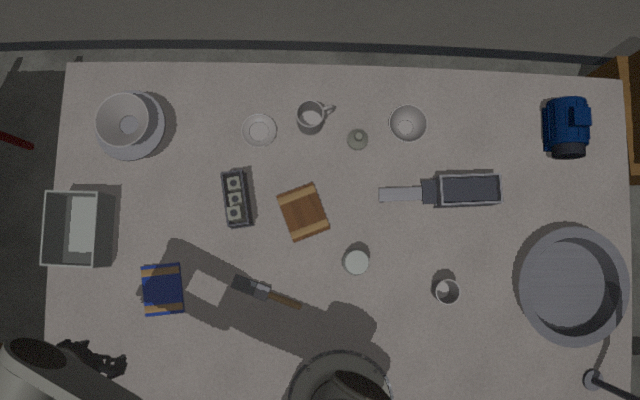

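Run:
```python
import cv2,numpy as np
s=cv2.imread("pics/scene0.png");t=cv2.imread("pics/top0.png")
def c(i,x,y,w,h,k):return cv2.resize(i[y:y+h,x:x+w],None,fx=k,fy=k,interpolation=cv2.INTER_CUBIC)
a=np.hstack([c(t,210,160,80,75,5),c(s,350,185,80,75,5)])
b=np.hstack([c(t,372,165,133,45,3),c(s,130,160,133,75,3)[:135]])
b=np.hstack([b,np.zeros((135,2,3),np.uint8)])
cv2.imwrite("pics/crop1.png",np.vstack([a,b[:,:800],]))
```

```text
(no output)
```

View pics/crop1.png

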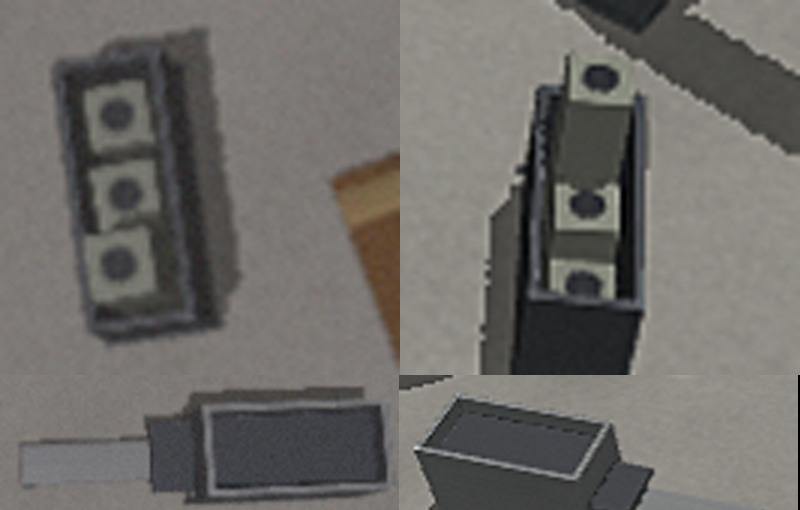

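```bash
cat > h.py <<'E'
from cell import *
import cv2,numpy as np
from scipy.optimize import least_squares
from scipy.spatial.transform import Rotation as R
C={n:calibration(n) for n in("scene","top")}
def proj(n,P):
    c=C[n];P=np.atleast_2d(P);p=P@c["world_to_cam"][:3,:3].T+c["world_to_cam"][:3,3]
    p=p*[1,-1,-1];return cv2.projectPoints(p,np.zeros(3),np.zeros(3),c["K"],c["dist"])[0][:,0]
def fit(local,obs,x0):
    "local Nx3, obs [(cam,idx,px)], returns x,y,yaw"
    L=np.array(local,float)
    def W(v):
        c,s=np.cos(v[2]),np.sin(v[2]);return np.c_[v[0]+c*L[:,0]-s*L[:,1],v[1]+s*L[:,0]+c*L[:,1],L[:,2]]
    f=lambda v:np.concatenate([proj(n,W(v)[i])[0]-p for n,i,p in obs])
    r=least_squares(f,x0);return r.x,r.fun.reshape(-1,2)
def at(n,p,z):
    return least_squares(lambda v:proj(n,[v[0],v[1],z])[0]-p,[.55,.1]).x
def tri(pt,ps):
    return least_squares(lambda v:np.r_[proj("top",v)[0]-pt,proj("scene",v)[0]-ps],[.55,.1,.1])
E
python3 - <<'E'
from h import *
np.set_printoptions(precision=4,suppress=True)
T=lambda x,y:np.array([210+x/5,160+y/5]);S=lambda x,y:np.array([350+(x-400)/5,185+y/5])
T2=lambda x,y:np.array([372+x/3,165+(y-375)/3]);S2=lambda x,y:np.array([130+(x-400)/3,160+(y-375)/3])
# tub: local x ~ world x (up in top image). corners order: (+x,+y),(+x,-y),(-x,-y),(-x,+y)
r=lambda a,b,z:[(a,b,z),(a,-b,z),(-a,-b,z),(-a,b,z)]
tt=[T(55,62),T(162,47),T(195,322),T(90,337)]
ss=[S(643,308),S(528,298),S(537,88),S(645,95)]
# scene: near camera = +x bottom; right = +y
print("tub",*fit(r(.073,.029,.085),[("top",i,p) for i,p in enumerate(tt)]+[("scene",i,p) for i,p in enumerate(ss)],[.55,.25,0]))
t=tri(T(118,265),S(601,78));print("tall top",t.x,t.fun)
bt=[(277,192),(311,183),(330,230),(294,241)]
print("board corners",[at("top",p,.014) for p in bt])
bs=[(347,237),(306,240),(303,201),(342,199)]
for p in bs: print(at("scene",p,.014))
rt=[T2(203,407),T2(385,402),T2(388,490),T2(206,496)] # mouth far x,back far,back near,mouth near
rs=[S2(580,475),S2(416,450),S2(461,397),S2(612,424)]
L=[(0,-.0405,.09),(-.168,-.0405,.09),(-.168,.0405,.09),(0,.0405,.09)]
# rack +x=+y world => rack +y = -x world: far x = rack -y
print("rack",*fit(L,[("top",i,p) for i,p in enumerate(rt)]+[("scene",i,p) for i,p in enumerate(rs)],[.55,-.15,1.57]))
print("lid front",at("top",T2(147,416),.045),at("top",T2(150,490),.045))
print("tongue end",at("top",T2(20,443),.03),at("top",T2(22,486),.03))
print(R.from_rotvec(observe()["eef_rot"]).as_matrix())
for k,p in dict(bowl=(407,123),mug=(312,115),cone=(357,139),jar=(356,261),saucer=(259,129),beaker=(447,291),brush=(268,292)).items(): print(k,at("top",p,.04))
E
```

```text
tub [0.5442 0.2956 0.1775] [[-1.3474 -0.6179]
 [-1.0765 -0.9247]
 [-0.2617 -1.1235]
 [-1.221  -0.8285]
 [-0.5757 -0.6952]
 [-1.1282 -1.277 ]
 [-0.4903 -2.0617]
 [-0.4848 -1.2904]]
tall top [0.5004 0.2895 0.1201] [-0.4279  0.0844 -0.4448  0.0251]
board corners [array([0.5698, 0.1899]), array([0.5975, 0.0964]), array([0.4686, 0.0405]), array([0.4358, 0.1385])]
[0.5685 0.1991]
[0.6129 0.0964]
[0.4797 0.0417]
[0.4366 0.1481]
rack [ 0.578  -0.2415  1.6337] [[-1.4726 -0.9891]
 [-0.4234 -1.2583]
 [ 0.9156 -0.3427]
 [-0.5244 -0.0555]
 [-0.64    0.9234]
 [-0.1833 -1.4807]
 [-0.9766 -2.6908]
 [ 1.0255 -1.9094]]
lid front [ 0.6135 -0.2035] [ 0.546  -0.2064]
tongue end [ 0.5875 -0.0898] [ 0.548  -0.0921]
[[-0.9542  0.2991 -0.0004]
 [ 0.2991  0.9542 -0.001 ]
 [ 0.0001 -0.0011 -1.    ]]
bowl [ 0.7696 -0.1655]
mug [0.7841 0.0987]
cone [ 0.7196 -0.027 ]
jar [ 0.3864 -0.0305]
saucer [0.7406 0.244 ]
beaker [ 0.3114 -0.2778]
brush [0.2977 0.2024]
```

Candidates (top image):
- Prop: three posts in the small tub, at (233,183), (235,199) and (234,213). The last one is tall, since the scene view shows it at (390,200) standing above the rim.
- Tub: the small one at (237,199), not the large box at (70,228).
- Board: wooden at (303,212), not the blue one at (162,289).
- Lid: the front sticks out of the dispenser at (422,191).

The crop confirms the tall prop is the post nearest the robot. Moving above it now.

{"name": "servo_tool", "arguments": {"commands": [[[0.73, -0.58, 0, 0, 0, 0.0255], [0.73, -0.58, 0, 0, 0, 0.0255], [0.73, -0.58, 0, 0, 0, 0.0255], [0.73, -0.58, 0, 0, 0, 0.0255], [0.73, -0.58, 0, 0, 0, 0.0255]]], "fingers": 1, "force": 60}}

```text
clock: 0.52
eef_pos: [0.2842, 0.4595, 0.4044]
eef_rot: [0.231, 3.133, -0.002]
contact_force: [-0.7, -0.5, 0.6]
gripper_width: 0.996
finger_force: 0.0
```

{"name": "servo_tool", "arguments": {"commands": [[[0.73, -0.58, 0, 0, 0, 0.0255], [0.73, -0.58, 0, 0, 0, 0.0255], [0.73, -0.58, 0, 0, 0, 0.0255], [0.73, -0.58, 0, 0, 0, 0.0255], [0.73, -0.58, 0, 0, 0, 0.0255]]]}}

```text
clock: 0.93
eef_pos: [0.3935, 0.3727, 0.4042]
eef_rot: [0.021, -3.141, 0.002]
contact_force: [0.4, 0.7, -0.7]
gripper_width: 0.999
finger_force: 0.0
```

{"name": "servo_tool", "arguments": {"commands": [[[0.73, -0.58, 0, 0, 0, 0.0255], [0.73, -0.58, 0, 0, 0, 0.0255], [0.73, -0.58, 0, 0, 0, 0.0255], [0.73, -0.58, 0, 0, 0, 0.0255], [0.73, -0.58, 0, 0, 0, 0.0255]]]}}

```text
clock: 1.35
eef_pos: [0.5028, 0.2859, 0.4039]
eef_rot: [0.273, -3.129, 0.001]
contact_force: [-0.3, -0.3, 0.1]
gripper_width: 1.002
finger_force: 0.0
```

{"name": "servo_tool", "arguments": {"commands": [[[0, 0, -0.4, 0, 0, 0], [0, 0, -0.4, 0, 0, 0], [0, 0, -0.4, 0, 0, 0], [0, 0, -0.4, 0, 0, 0], [0, 0, -0.4, 0, 0, 0]]]}}

```text
clock: 1.77
eef_pos: [0.5003, 0.2884, 0.3463]
eef_rot: [-0.279, 3.128, 0.001]
contact_force: [0.1, 0.1, 1.0]
gripper_width: 1.002
finger_force: 0.0
```

Run:
```python
from h import *
s=read_camera("scene")[:,:,::-1];t=read_camera("top")[:,:,::-1]
c=lambda i,x,y,w,h,k:cv2.resize(i[y:y+h,x:x+w],None,fx=k,fy=k,interpolation=cv2.INTER_CUBIC)
cv2.imwrite("pics/c2.png",np.hstack([c(t,190,140,100,130,4),c(s,340,140,100,130,4)]))
o=observe();M=R.from_rotvec(o["eef_rot"]).as_matrix();print(M.round(3))
for n,(x0,y0,a) in dict(top=(190,140,0),scene=(340,140,400)).items():
    for d in (-.0425,.0425):
        P=o["eef_pos"]+M@[0,d,.160];p=proj(n,P)[0];print(n,(p-[x0,y0])*4+[a,0])
```

```text
[[-0.984 -0.177  0.002]
 [-0.177  0.984  0.001]
 [-0.002  0.    -1.   ]]
top [224.51274854 272.81841796]
top [ 84.30300342 293.95094307]
scene [542.02729125 163.48348399]
scene [679.84333763 176.72037479]
```

View pics/c2.png

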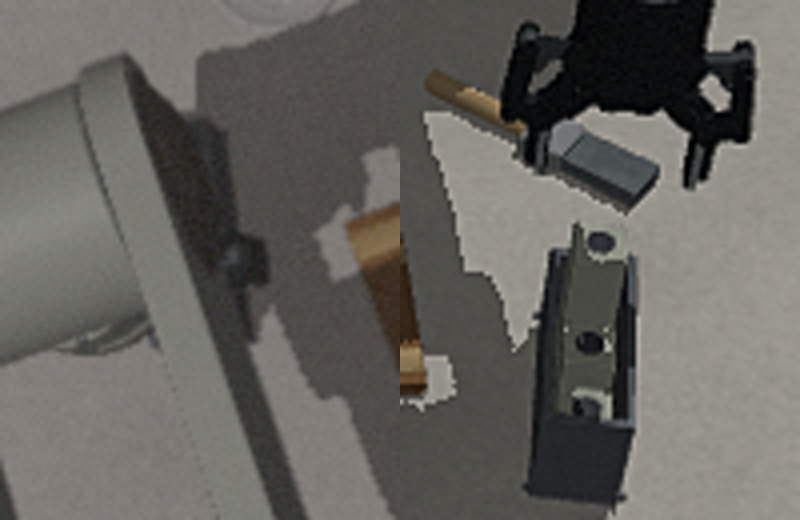

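The picture shows the fingers at (537,165) and (692,180) straddling the prop top at (602,242), lined up. I'll descend, grip and lift.

{"name": "servo_tool", "arguments": {"commands": [[[0, 0, -0.3, 0, 0, 0], [0, 0, -0.4, 0, 0, 0], [0, 0, -0.5, 0, 0, 0], [0, 0, -0.57, 0, 0, 0], [0, 0, -0.57, 0, 0, 0]]]}}

```text
clock: 2.28
eef_pos: [0.5003, 0.2877, 0.2581]
eef_rot: [0.278, -3.128, 0.001]
contact_force: [-0.4, -0.2, -0.6]
gripper_width: 0.996
finger_force: 0.0
```

{"name": "servo_tool", "arguments": {"commands": [[[0, 0, 0, 0, 0, 0], [0, 0, 0, 0, 0, 0], [0, 0, 0, 0, 0, 0], [0, 0, 0, 0, 0, 0], [0, 0, 0, 0, 0, 0]]], "fingers": -1, "force": 60}}

```text
clock: 2.7
eef_pos: [0.5007, 0.2878, 0.2603]
eef_rot: [-0.277, 3.128, 0.001]
contact_force: [-1.5, -0.3, 5.0]
gripper_width: 0.39
finger_force: 58.9
```

{"name": "servo_tool", "arguments": {"commands": [[[0, 0, 0, 0, 0, 0], [0, 0, 0, 0, 0, 0], [0, 0, 0, 0, 0, 0], [0, 0, 0, 0, 0, 0], [0, 0, 0, 0, 0, 0]]]}}

```text
clock: 3.12
eef_pos: [0.5007, 0.2878, 0.2602]
eef_rot: [-0.277, 3.128, 0.001]
contact_force: [-0.8, 0.2, 7.7]
gripper_width: 0.392
finger_force: 59.3
```

{"name": "servo_tool", "arguments": {"commands": [[[0, 0, 0.06, 0, 0, 0], [0, 0, 0.16, 0, 0, 0], [0, 0, 0.28, 0, 0, 0], [0, 0, 0.4, 0, 0, 0], [0, 0, 0.5, 0, 0, 0]]]}}

```text
clock: 3.53
eef_pos: [0.5004, 0.2876, 0.336]
eef_rot: [-0.277, 3.129, 0.0]
contact_force: [0.6, 0.1, -4.2]
gripper_width: 0.392
finger_force: 59.5
```

{"name": "servo_tool", "arguments": {"commands": [[[0, 0, 0.08, 0, 0, 0], [0, 0, 0.16, 0, 0, 0], [0, 0, 0.22, 0, 0, 0], [0, 0, 0.26, 0, 0, 0], [0, 0, 0.26, 0, 0, 0]]]}}

```text
clock: 3.95
eef_pos: [0.5006, 0.2877, 0.3743]
eef_rot: [-0.277, 3.128, 0.0]
contact_force: [0.3, 0.3, -3.2]
gripper_width: 0.391
finger_force: 59.5
```

{"name": "servo_tool", "arguments": {"commands": [[[0.01, -0.08, 0, 0, 0, 0], [0.03, -0.22, 0, 0, 0, 0], [0.04, -0.36, 0, 0, 0, 0], [0.05, -0.5, 0, 0, 0, 0], [0.05, -0.62, 0, 0, 0, 0]]]}}

```text
clock: 4.37
eef_pos: [0.508, 0.193, 0.3721]
eef_rot: [0.277, -3.128, 0.001]
contact_force: [0.7, -0.0, -2.7]
gripper_width: 0.393
finger_force: 59.9
```

{"name": "servo_tool", "arguments": {"commands": [[[0.02, -0.14, 0, 0, 0, 0], [0.04, -0.28, 0, 0, 0, 0], [0.05, -0.4, 0, 0, 0, 0], [0.05, -0.5, 0, 0, 0, 0], [0.05, -0.5, 0, 0, 0, 0]]]}}

```text
clock: 4.78
eef_pos: [0.5155, 0.117, 0.3723]
eef_rot: [0.274, -3.128, 0.002]
contact_force: [0.1, 0.4, -2.8]
gripper_width: 0.393
finger_force: 60.1
```

{"name": "servo_tool", "arguments": {"commands": [[[0, 0, -0.1, 0, 0, 0], [0, 0, -0.24, 0, 0, 0], [0, 0, -0.38, 0, 0, 0], [0, 0, -0.48, 0, 0, 0], [0, 0, -0.54, 0, 0, 0]]]}}

```text
clock: 5.2
eef_pos: [0.5149, 0.1195, 0.2897]
eef_rot: [0.277, -3.126, 0.0]
contact_force: [-0.7, 0.6, -3.6]
gripper_width: 0.396
finger_force: 60.1
```

Run:
```python
from h import *
s=read_camera("scene")[:,:,::-1];t=read_camera("top")[:,:,::-1]
c=lambda i,x,y,w,h,k:cv2.resize(i[y:y+h,x:x+w],None,fx=k,fy=k,interpolation=cv2.INTER_CUBIC)
cv2.imwrite("pics/c3.png",np.hstack([c(t,250,150,100,130,4),c(s,270,140,100,130,4)]))
print(observe()["contact_force"],observe()["eef_pos"])
```

```text
[-0.19114499  0.40703224 -3.29844796] [0.51514318 0.11957497 0.29051468]
```

View pics/c3.png

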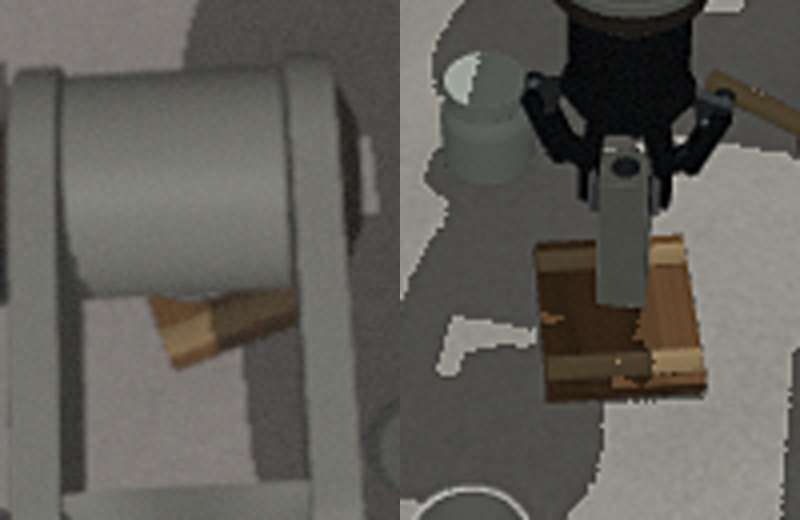

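The prop is upright, about 21 mm over the board; its foot shows at (625,305), inside the board outline. I'll lower it.

{"name": "servo_tool", "arguments": {"commands": [[[0, 0, -0.05, 0, 0, 0], [0, 0, -0.09, 0, 0, 0], [0, 0, -0.115, 0, 0, 0], [0, 0, -0.12, 0, 0, 0], [0, 0, -0.12, 0, 0, 0]]]}}

```text
clock: 5.72
eef_pos: [0.5155, 0.1197, 0.2741]
eef_rot: [0.278, -3.129, 0.0]
contact_force: [-0.1, 0.4, -2.7]
gripper_width: 0.393
finger_force: 60.2
```

{"name": "servo_tool", "arguments": {"commands": [[[0, 0, -0.005, 0, 0, 0], [0, 0, -0.01, 0, 0, 0], [0, 0, -0.015, 0, 0, 0], [0, 0, -0.02, 0, 0, 0], [0, 0, -0.02, 0, 0, 0]]]}}

```text
clock: 6.13
eef_pos: [0.5155, 0.1197, 0.2711]
eef_rot: [0.277, -3.129, 0.0]
contact_force: [0.4, -0.9, -4.7]
gripper_width: 0.394
finger_force: 60.2
```

{"name": "servo_tool", "arguments": {"commands": [[[0, 0, -0.004, 0, 0, 0], [0, 0, -0.008, 0, 0, 0], [0, 0, -0.012, 0, 0, 0], [0, 0, -0.012, 0, 0, 0], [0, 0, -0.012, 0, 0, 0]]]}}

```text
clock: 6.55
eef_pos: [0.5155, 0.1197, 0.2694]
eef_rot: [-0.277, 3.129, -0.0]
contact_force: [-0.2, -0.4, -3.8]
gripper_width: 0.393
finger_force: 60.4
```

{"name": "servo_tool", "arguments": {"commands": [[[0, 0, -0.004, 0, 0, 0], [0, 0, -0.008, 0, 0, 0], [0, 0, -0.008, 0, 0, 0], [0, 0, -0.008, 0, 0, 0], [0, 0, -0.008, 0, 0, 0]]]}}

```text
clock: 6.97
eef_pos: [0.5156, 0.1197, 0.2692]
eef_rot: [-0.277, 3.128, -0.0]
contact_force: [-5.4, -0.2, 11.1]
gripper_width: 0.391
finger_force: 61.7
```

{"name": "servo_tool", "arguments": {"commands": [[[0, 0, 0, 0, 0, 0], [0, 0, 0, 0, 0, 0], [0, 0, 0, 0, 0, 0], [0, 0, 0, 0, 0, 0], [0, 0, 0, 0, 0, 0]]], "fingers": 1}}

```text
clock: 7.38
eef_pos: [0.5155, 0.1196, 0.2681]
eef_rot: [0.277, -3.129, 0.0]
contact_force: [-0.4, -0.6, 0.2]
gripper_width: 1.002
finger_force: 0.0
```

{"name": "servo_tool", "arguments": {"commands": [[[0, 0, 0.05, 0, 0, 0], [0, 0, 0.2, 0, 0, 0], [0, 0, 0.45, 0, 0, 0], [0, 0, 0.7, 0, 0, 0], [0, 0, 0.7, 0, 0, 0]]]}}

```text
clock: 7.8
eef_pos: [0.516, 0.1197, 0.3809]
eef_rot: [-0.277, 3.12, -0.0]
contact_force: [0.5, 0.3, 1.2]
gripper_width: 1.001
finger_force: 0.0
```

{"name": "servo_tool", "arguments": {"commands": [[[0.14, -0.755, 0, 0, 0, -0.0893], [0.14, -0.755, 0, 0, 0, -0.0893], [0.14, -0.755, 0, 0, 0, -0.0893], [0.14, -0.755, 0, 0, 0, -0.0893], [0.14, -0.755, 0, 0, 0, -0.0893]]]}}

```text
clock: 8.22
eef_pos: [0.5367, 0.0046, 0.3736]
eef_rot: [0.616, 3.081, -0.0]
contact_force: [-0.4, 0.5, 0.2]
gripper_width: 1.003
finger_force: 0.0
```

{"name": "servo_tool", "arguments": {"commands": [[[0.14, -0.755, 0, 0, 0, -0.0893], [0.14, -0.755, 0, 0, 0, -0.0893], [0.14, -0.755, 0, 0, 0, -0.0893], [0.14, -0.755, 0, 0, 0, -0.0893], [0.14, -0.755, 0, 0, 0, -0.0893]]]}}

```text
clock: 8.63
eef_pos: [0.5576, -0.1087, 0.3733]
eef_rot: [-1.444, -2.79, 0.0]
contact_force: [0.8, 0.7, 0.7]
gripper_width: 1.003
finger_force: 0.0
```

{"name": "servo_tool", "arguments": {"commands": [[[0.14, -0.755, 0, 0, 0, -0.0893], [0.14, -0.755, 0, 0, 0, -0.0893], [0.14, -0.755, 0, 0, 0, -0.0893], [0.14, -0.755, 0, 0, 0, -0.0893], [0.14, -0.755, 0, 0, 0, -0.0893]]]}}

```text
clock: 9.05
eef_pos: [0.5785, -0.2221, 0.3731]
eef_rot: [-2.16, -2.281, 0.001]
contact_force: [-0.2, 0.6, -0.5]
gripper_width: 0.997
finger_force: 0.0
```

{"name": "servo_tool", "arguments": {"commands": [[[0, 0, -0.5, 0, 0, 0], [0, 0, -0.5, 0, 0, 0], [0, 0, -0.5, 0, 0, 0], [0, 0, -0.5, 0, 0, 0], [0, 0, -0.5, 0, 0, 0]]]}}

```text
clock: 9.47
eef_pos: [0.5789, -0.2203, 0.3006]
eef_rot: [2.147, 2.29, 0.001]
contact_force: [-0.2, 0.8, 1.0]
gripper_width: 0.999
finger_force: 0.0
```

Run:
```python
from h import *
np.set_printoptions(precision=4,suppress=True)
s=read_camera("scene")[:,:,::-1];t=read_camera("top")[:,:,::-1]
c=lambda i,x,y,w,h,k:cv2.resize(i[y:y+h,x:x+w],None,fx=k,fy=k,interpolation=cv2.INTER_CUBIC)
cv2.imwrite("pics/c4.png",np.vstack([np.hstack([c(t,360,140,100,80,4),c(s,170,140,100,80,4)]),np.hstack([c(t,210,150,130,100,3),np.zeros((300,20,3),np.uint8),c(s,270,140,130,100,3)])]))
o=observe();M=R.from_rotvec(o["eef_rot"]).as_matrix();print(M.round(3),o["eef_pos"])
# bias-corrected rack, lid, tongue (resize half-pixel)
T2=lambda x,y:np.array([372+(x+.5)/3-.5,165+(y-374.5)/3-.5]);S2=lambda x,y:np.array([130+(x-399.5)/3-.5,160+(y-374.5)/3-.5])
rt=[T2(203,407),T2(385,402),T2(388,490),T2(206,496)]
L=[(0,-.0405,.09),(-.168,-.0405,.09),(-.168,.0405,.09),(0,.0405,.09)]
print("rack",*fit(L,[("top",i,p) for i,p in enumerate(rt)],[.55,-.15,1.57]))
print("lid front",at("top",T2(147,416),.045),at("top",T2(150,490),.045))
print("tongue",at("top",T2(20,443),.03),at("top",T2(22,486),.03))
```

```text
[[-0.065  0.998  0.003]
 [ 0.998  0.065 -0.002]
 [-0.002  0.003 -1.   ]] [ 0.579  -0.2203  0.3009]
rack [ 0.5779 -0.2416  1.6242] [[-0.9639 -0.6355]
 [ 0.1247 -0.3145]
 [ 1.183   0.6177]
 [-0.3028  0.3068]]
lid front [ 0.6144 -0.2025] [ 0.5469 -0.2055]
tongue [ 0.5884 -0.0888] [ 0.5489 -0.0912]
```

View pics/c4.png

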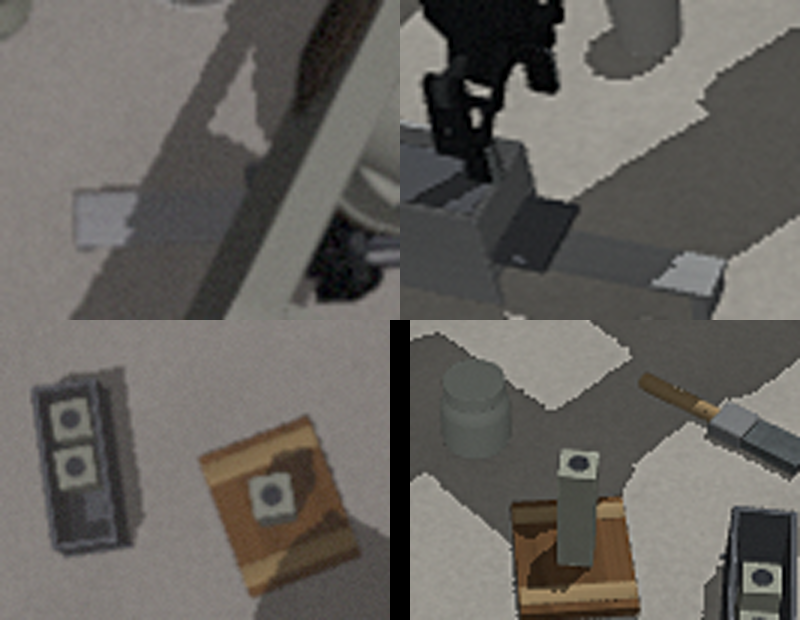

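The prop stands on the board at (272,497), the mid and short props are still in the tub, and the fingers are over the lid's front end at (540,235). I'll descend and grip the lid.

{"name": "servo_tool", "arguments": {"commands": [[[0, 0.02, -0.2, 0, 0, 0], [0, 0.02, -0.4, 0, 0, 0], [0, 0.02, -0.55, 0, 0, 0], [0, 0.02, -0.64, 0, 0, 0], [0, 0.02, -0.675, 0, 0, 0]]]}}

```text
clock: 9.98
eef_pos: [0.5785, -0.2171, 0.1963]
eef_rot: [-2.148, -2.291, 0.0]
contact_force: [0.5, -0.4, 0.4]
gripper_width: 0.999
finger_force: 0.0
```

{"name": "servo_tool", "arguments": {"commands": [[[0, 0, 0, 0, 0, 0], [0, 0, 0, 0, 0, 0], [0, 0, 0, 0, 0, 0], [0, 0, 0, 0, 0, 0], [0, 0, 0, 0, 0, 0]]], "fingers": -1, "force": 30}}

```text
clock: 10.4
eef_pos: [0.579, -0.2173, 0.1988]
eef_rot: [2.147, 2.29, 0.001]
contact_force: [-0.2, 0.7, 7.2]
gripper_width: 0.741
finger_force: 33.9
```

{"name": "servo_tool", "arguments": {"commands": [[[0, 0, 0, 0, 0, 0], [0, 0, 0, 0, 0, 0]]]}}

```text
clock: 10.57
eef_pos: [0.579, -0.2173, 0.1988]
eef_rot: [2.147, 2.29, 0.001]
contact_force: [-0.6, 0.7, 8.1]
gripper_width: 0.738
finger_force: 33.9
```

{"name": "servo_tool", "arguments": {"commands": [[[0, 0.02, 0.004, 0, 0, 0], [-0.006, 0.1, 0.005, 0, 0, 0], [-0.012, 0.2, 0.005, 0, 0, 0], [-0.018, 0.3, 0.005, 0, 0, 0], [-0.024, 0.4, 0.005, 0, 0, 0]]], "force": 45}}

```text
clock: 10.98
eef_pos: [0.5752, -0.1571, 0.199]
eef_rot: [2.147, 2.289, -0.0]
contact_force: [1.1, -7.9, 3.9]
gripper_width: 0.737
finger_force: 49.7
```

{"name": "servo_tool", "arguments": {"commands": [[[-0.006, 0.1, 0, 0, 0, 0], [-0.012, 0.2, 0, 0, 0, 0], [-0.018, 0.3, 0, 0, 0, 0], [-0.023, 0.38, 0, 0, 0, 0], [-0.025, 0.41, 0, 0, 0, 0]]]}}

```text
clock: 11.4
eef_pos: [0.5714, -0.0943, 0.199]
eef_rot: [2.146, 2.291, 0.001]
contact_force: [1.5, -5.2, 6.0]
gripper_width: 0.736
finger_force: 49.9
```

Run:
```python
from h import *
np.set_printoptions(precision=4,suppress=True)
s=read_camera("scene")[:,:,::-1];t=read_camera("top")[:,:,::-1]
c=lambda i,x,y,w,h,k:cv2.resize(i[y:y+h,x:x+w],None,fx=k,fy=k,interpolation=cv2.INTER_CUBIC)
cv2.imwrite("pics/c5.png",np.hstack([c(t,360,140,100,100,4),c(s,160,140,100,100,4)]))
o=observe();print(o["eef_pos"],o["contact_force"],o["gripper_width"])
```

```text
[ 0.5714 -0.0942  0.1989] [-1.168   6.5135 10.1273] 0.7362080694545976
```

View pics/c5.png

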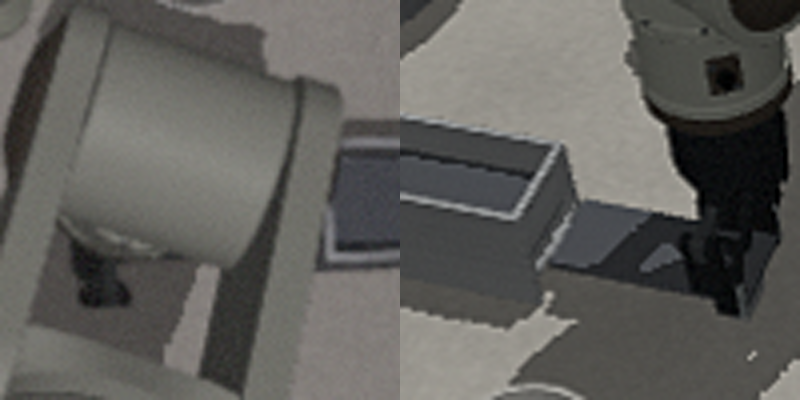

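Run:
```python
from h import *
S=lambda x,y:np.array([160+(x-399.5)/4-.5,140+(y+.5)/4-.5])
for p in [(545,265),(583,200),(780,238)]: print(at("scene",S(*p),.045))
print(at("scene",S(518,217),.09),at("scene",S(562,145),.09))
```

```text
[ 0.61777605 -0.22930071]
[ 0.55215551 -0.23381841]
[ 0.54238762 -0.08180212]
[ 0.61733741 -0.24030357] [ 0.54432873 -0.2454881 ]
```

The lid's rear edge is at y ≈ -0.231 and the mouth at about -0.243, so the lid is wholly out with its centre at y ≈ -0.157. I'll regrip at the centre.

{"name": "servo_tool", "arguments": {"commands": [[[0, 0, 0, 0, 0, 0], [0, 0, 0, 0, 0, 0], [0, 0, 0, 0, 0, 0], [0, 0, 0, 0, 0, 0]]], "fingers": 1}}

```text
clock: 11.83
eef_pos: [0.5711, -0.0956, 0.1977]
eef_rot: [-2.149, -2.292, 0.0]
contact_force: [-0.2, 0.8, 0.4]
gripper_width: 1.0
finger_force: 0.0
```

{"name": "servo_tool", "arguments": {"commands": [[[0.006, -0.1, 0, 0, 0, 0], [0.012, -0.22, 0, 0, 0, 0], [0.018, -0.34, 0, 0, 0, 0], [0.024, -0.415, 0, 0, 0, 0], [0.024, -0.415, 0, 0, 0, 0]]]}}

```text
clock: 12.25
eef_pos: [0.5748, -0.1603, 0.1976]
eef_rot: [2.151, 2.289, -0.001]
contact_force: [-0.3, -0.5, -0.1]
gripper_width: 1.0
finger_force: 0.0
```

{"name": "servo_tool", "arguments": {"commands": [[[0, 0, 0, 0, 0, 0], [0, 0, 0, 0, 0, 0], [0, 0, 0, 0, 0, 0], [0, 0, 0, 0, 0, 0], [0, 0, 0, 0, 0, 0]]], "fingers": -1, "force": 40}}

```text
clock: 12.67
eef_pos: [0.5748, -0.1574, 0.1979]
eef_rot: [2.148, 2.292, 0.0]
contact_force: [-1.9, 0.3, 4.3]
gripper_width: 0.737
finger_force: 44.4
```

{"name": "servo_tool", "arguments": {"commands": [[[0, 0, 0.02, 0, 0, 0], [0, 0, 0.06, 0, 0, 0], [0, 0, 0.14, 0, 0, 0], [0, 0, 0.2, 0, 0, 0], [0, 0, 0.2, 0, 0, 0]]]}}

```text
clock: 13.08
eef_pos: [0.5753, -0.158, 0.2305]
eef_rot: [2.147, 2.29, 0.002]
contact_force: [0.0, 0.1, -0.6]
gripper_width: 0.739
finger_force: 44.1
```

Run:
```python
from h import *
s=read_camera("scene")[:,:,::-1];t=read_camera("top")[:,:,::-1]
c=lambda i,x,y,w,h,k:cv2.resize(i[y:y+h,x:x+w],None,fx=k,fy=k,interpolation=cv2.INTER_CUBIC)
cv2.imwrite("pics/c6.png",np.hstack([c(t,360,140,100,100,4),c(s,170,130,100,100,4)]))
o=observe();print(o["eef_pos"],o["contact_force"],o["gripper_width"])
```

```text
[ 0.57486917 -0.15786304  0.2284017 ] [-0.63103181  1.10524187 -1.34242278] 0.7366530901875371
```

View pics/c6.png

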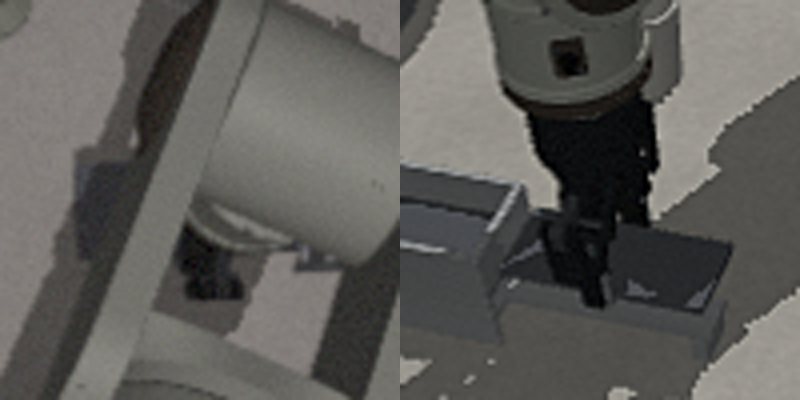

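The lid is held level, its front corners at (733,245) and (706,312). Now the tub fit and the lid's offset in the hand.

Run:
```python
from h import *
np.set_printoptions(precision=4,suppress=True)
S=lambda x,y:np.array([170+(x-399.5)/4-.5,130+(y+.5)/4-.5])
o=observe();M=R.from_rotvec(o["eef_rot"]).as_matrix()
for p in [(733,244),(706,310)]:
    w=np.r_[at("scene",S(*p),.0754),.0754];print("lid front",w,(M.T@(w-o["eef_pos"])))
T=lambda x,y:np.array([210+(x+.5)/5-.5,160+(y+.5)/5-.5]);S=lambda x,y:np.array([350+(x-399.5)/5-.5,185+(y+.5)/5-.5])
r=lambda a,b,z:[(a,b,z),(a,-b,z),(-a,-b,z),(-a,b,z)]
tt=[T(55,62),T(162,47),T(195,322),T(90,337)];ss=[S(643,308),S(528,298),S(537,88),S(645,95)]
ot=[("top",i,p) for i,p in enumerate(tt)];os=[("scene",i,p) for i,p in enumerate(ss)]
for ob in(ot,os,ot+os): print(*fit(r(.073,.029,.085),ob,[.55,.25,0]))
# photometric refine: outer-edge & inner-edge gradient strength along the rim
def line(v,a,b,N=60):
    u=np.linspace(-1,1,N)*.9
    L=np.vstack([np.c_[u*a,0*u+b],np.c_[u*a,0*u-b],np.c_[0*u+a,u*b],np.c_[0*u-a,u*b]])
    c,s=np.cos(v[2]),np.sin(v[2]);return np.c_[v[0]+c*L[:,0]-s*L[:,1],v[1]+s*L[:,0]+c*L[:,1],0*L[:,0]+.085]
for n in("top","scene"):
    g=cv2.GaussianBlur(cv2.cvtColor(cv2.imread(f"pics/{n}0.png"),cv2.COLOR_BGR2GRAY).astype(np.float32),(0,0),.7)
    def smp(v,a,b):
        p=proj(n,line(v,a,b)).astype(np.float32);return cv2.remap(g,p[:,:1].copy(),p[:,1:].copy(),cv2.INTER_LINEAR)[:,0]
    f=lambda v:smp(v,.070,.026).mean()-smp(v,.0645,.0205).mean()
    best=max(((f((x,y,w)),x,y,w) for x in np.arange(.535,.556,.001) for y in np.arange(.287,.306,.001) for w in np.arange(.13,.23,.02)))
    print(n,np.array(best))
```

```text
lid front [ 0.539  -0.0853  0.0754] [ 0.0748 -0.0313  0.1529]
lid front [ 0.6019 -0.0777  0.0754] [0.0783 0.032  0.153 ]
[0.543  0.294  0.1683] [[-0.1392  0.1122]
 [ 0.1628  0.0038]
 [ 0.4818 -0.1037]
 [-0.5076 -0.0119]]
[0.5469 0.2968 0.1849] [[ 0.337   0.6263]
 [-0.2662  0.1729]
 [-0.0618 -0.8177]
 [-0.0168 -0.1552]]
[0.5445 0.2955 0.1772] [[-0.8953 -0.3212]
 [-0.6239 -0.6224]
 [ 0.1767 -0.8214]
 [-0.7832 -0.532 ]
 [-0.2468 -0.2213]
 [-0.802  -0.8087]
 [-0.1437 -1.6028]
 [-0.1357 -0.8269]]
top [15.471  0.544  0.298  0.13 ]
scene [20.2354  0.548   0.298   0.19  ]
```

{"name": "servo_tool", "arguments": {"commands": [[[0, 0, 0.15, 0, 0, 0], [0, 0, 0.35, 0, 0, 0], [0, 0, 0.6, 0, 0, 0], [0, 0, 0.85, 0, 0, 0], [0, 0, 0.85, 0, 0, 0]]]}}

```text
clock: 13.6
eef_pos: [0.5753, -0.158, 0.3624]
eef_rot: [2.143, 2.286, 0.005]
contact_force: [1.4, -0.4, -0.6]
gripper_width: 0.734
finger_force: 44.7
```

{"name": "servo_tool", "arguments": {"commands": [[[-0.006, 0.1, 0, 0, 0, 0.009], [-0.016, 0.25, 0, 0, 0, 0.022], [-0.028, 0.43, 0, 0, 0, 0.038], [-0.039, 0.6, 0, 0, 0, 0.053], [-0.049, 0.757, 0, 0, 0, 0.0667]]]}}

```text
clock: 14.02
eef_pos: [0.5671, -0.0431, 0.3545]
eef_rot: [-1.618, -2.692, 0.0]
contact_force: [0.2, 0.2, -0.8]
gripper_width: 0.733
finger_force: 44.7
```

{"name": "servo_tool", "arguments": {"commands": [[[-0.01, 0.15, 0, 0, 0, 0.0134], [-0.02, 0.3, 0, 0, 0, 0.0267], [-0.03, 0.455, 0, 0, 0, 0.04], [-0.039, 0.606, 0, 0, 0, 0.0534], [-0.049, 0.757, 0, 0, 0, 0.0667]]]}}

```text
clock: 14.43
eef_pos: [0.5598, 0.0703, 0.3546]
eef_rot: [-1.024, -2.969, 0.0]
contact_force: [-0.3, -0.3, -1.3]
gripper_width: 0.732
finger_force: 44.7
```

{"name": "servo_tool", "arguments": {"commands": [[[-0.01, 0.15, 0, 0, 0, 0.0134], [-0.02, 0.3, 0, 0, 0, 0.0267], [-0.03, 0.455, 0, 0, 0, 0.04], [-0.039, 0.606, 0, 0, 0, 0.0534], [-0.049, 0.757, 0, 0, 0, 0.0667]]]}}

```text
clock: 14.85
eef_pos: [0.5525, 0.1839, 0.3545]
eef_rot: [-0.384, -3.117, 0.0]
contact_force: [1.0, -0.3, -1.5]
gripper_width: 0.743
finger_force: 44.7
```

{"name": "servo_tool", "arguments": {"commands": [[[-0.01, 0.15, 0, 0, 0, 0.0134], [-0.02, 0.35, 0, 0, 0, 0.031], [-0.03, 0.55, 0, 0, 0, 0.048], [-0.042, 0.7, 0, 0, 0, 0.062], [-0.049, 0.757, 0, 0, 0, 0.0667]]]}}

```text
clock: 15.27
eef_pos: [0.5448, 0.299, 0.3543]
eef_rot: [0.278, -3.128, -0.001]
contact_force: [-0.1, -0.1, -2.0]
gripper_width: 0.734
finger_force: 44.7
```

{"name": "servo_tool", "arguments": {"commands": [[[0, 0, -0.15, 0, 0, 0], [0, 0, -0.3, 0, 0, 0], [0, 0, -0.42, 0, 0, 0], [0, 0, -0.53, 0, 0, 0], [0, 0, -0.57, 0, 0, 0]]]}}

```text
clock: 15.68
eef_pos: [0.5449, 0.2957, 0.2666]
eef_rot: [0.264, -3.127, 0.002]
contact_force: [-0.1, -0.1, -1.1]
gripper_width: 0.735
finger_force: 44.6
```

Run:
```python
from h import *
np.set_printoptions(precision=4,suppress=True)
s=read_camera("scene")[:,:,::-1];t=read_camera("top")[:,:,::-1]
x0,y0,k=350,160,6
im=cv2.resize(s[y0:y0+90,x0:x0+90],None,fx=k,fy=k,interpolation=cv2.INTER_CUBIC)
o=observe();M=R.from_rotvec(o["eef_rot"]).as_matrix();print(o["eef_pos"],M[:,1],o["gripper_width"])
raw=im.copy()
def poly(P,col):
    p=(proj("scene",P)-[x0,y0]+.5)*k-.5;cv2.polylines(im,[np.round(p).astype(np.int32)],True,col,1)
Lid=np.array([o["eef_pos"]+M@[.0015+a,b,.153] for a,b in((.075,.032),(.075,-.032),(-.075,-.032),(-.075,.032))]);poly(Lid,(0,255,0))
c,q=np.cos(.172),np.sin(.172)
poly([(.545+c*a-q*b,.296+q*a+c*b,.085) for a,b in((.073,.029),(.073,-.029),(-.073,-.029),(-.073,.029))],(0,0,255))
cv2.imwrite("pics/c7.png",np.hstack([im,raw[:,:260]]))
```

```text
[0.5453 0.2959 0.2685] [-0.1681  0.9858 -0.0007] 0.7380275076544869
```

View pics/c7.png

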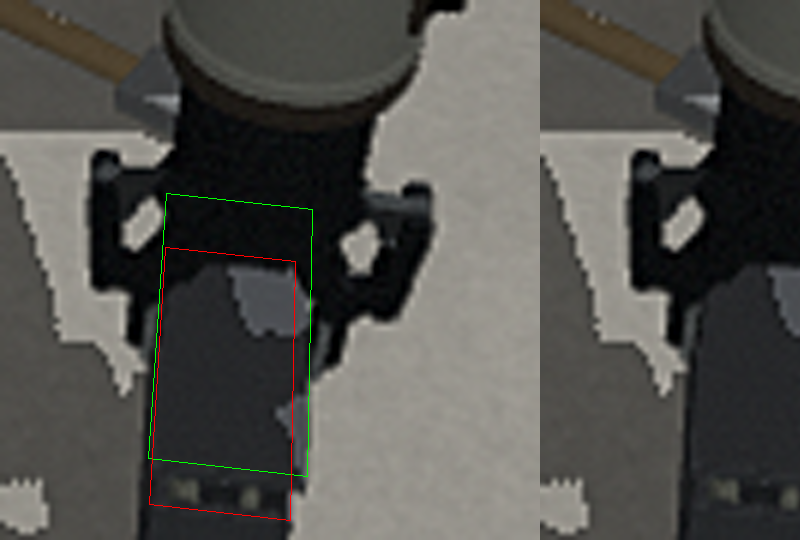

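The held lid matches the predicted outline (green, front edge near y=465) and sits over the fitted rim (red). I'll lower it gently, watching the force.

{"name": "servo_tool", "arguments": {"commands": [[[0, 0, -0.03, 0, 0, 0], [0, 0, -0.06, 0, 0, 0], [0, 0, -0.08, 0, 0, 0], [0, 0, -0.092, 0, 0, 0], [0, 0, -0.092, 0, 0, 0]]]}}

```text
clock: 16.2
eef_pos: [0.5453, 0.2963, 0.2557]
eef_rot: [0.267, -3.13, 0.0]
contact_force: [-0.4, 0.1, -1.4]
gripper_width: 0.736
finger_force: 44.7
```

{"name": "servo_tool", "arguments": {"commands": [[[0, 0, -0.005, 0, 0, 0], [0, 0, -0.01, 0, 0, 0], [0, 0, -0.015, 0, 0, 0], [0, 0, -0.02, 0, 0, 0], [0, 0, -0.02, 0, 0, 0]]]}}

```text
clock: 16.62
eef_pos: [0.5453, 0.2963, 0.2528]
eef_rot: [0.267, -3.13, 0.0]
contact_force: [0.2, -0.4, -0.5]
gripper_width: 0.736
finger_force: 44.7
```

{"name": "servo_tool", "arguments": {"commands": [[[0, 0, -0.005, 0, 0, 0], [0, 0, -0.01, 0, 0, 0], [0, 0, -0.015, 0, 0, 0], [0, 0, -0.02, 0, 0, 0], [0, 0, -0.02, 0, 0, 0]]]}}

```text
clock: 17.03
eef_pos: [0.5453, 0.2963, 0.2497]
eef_rot: [0.267, -3.13, 0.0]
contact_force: [-0.9, -0.1, -1.3]
gripper_width: 0.739
finger_force: 44.7
```

{"name": "servo_tool", "arguments": {"commands": [[[0, 0, -0.006, 0, 0, 0], [0, 0, -0.012, 0, 0, 0], [0, 0, -0.018, 0, 0, 0], [0, 0, -0.022, 0, 0, 0], [0, 0, -0.022, 0, 0, 0]]]}}

```text
clock: 17.45
eef_pos: [0.5453, 0.2963, 0.2464]
eef_rot: [0.267, -3.13, 0.0]
contact_force: [-0.0, 0.3, -0.3]
gripper_width: 0.736
finger_force: 44.7
```

{"name": "servo_tool", "arguments": {"commands": [[[0, 0, -0.003, 0, 0, 0], [0, 0, -0.006, 0, 0, 0], [0, 0, -0.009, 0, 0, 0], [0, 0, -0.009, 0, 0, 0], [0, 0, -0.009, 0, 0, 0]]]}}

```text
clock: 17.87
eef_pos: [0.5453, 0.2964, 0.2459]
eef_rot: [-0.267, 3.13, -0.0]
contact_force: [-2.9, -1.2, 7.6]
gripper_width: 0.737
finger_force: 45.4
```

Contact came at TCP z = 0.246, exactly the seated height. Releasing and backing off upward.

{"name": "servo_tool", "arguments": {"commands": [[[0, 0, 0, 0, 0, 0], [0, 0, 0, 0, 0, 0], [0, 0, 0, 0, 0, 0], [0, 0, 0, 0, 0, 0], [0, 0, 0, 0, 0, 0]]], "fingers": 1}}

```text
clock: 18.28
eef_pos: [0.5454, 0.2963, 0.2451]
eef_rot: [0.267, -3.13, 0.0]
contact_force: [0.2, 0.4, -0.0]
gripper_width: 1.001
finger_force: 0.0
```

{"name": "servo_tool", "arguments": {"commands": [[[0, 0, 0.05, 0, 0, 0], [0, 0, 0.2, 0, 0, 0], [0, 0, 0.45, 0, 0, 0], [0, 0, 0.7, 0, 0, 0], [0, 0, 0.9, 0, 0, 0]]]}}

```text
clock: 18.7
eef_pos: [0.5451, 0.2963, 0.3837]
eef_rot: [-0.267, 3.128, 0.001]
contact_force: [0.5, -0.2, 0.6]
gripper_width: 1.0
finger_force: 0.0
```

{"name": "servo_tool", "arguments": {"commands": [[[-0.6, 0.8, 0, 0, 0, 0], [-0.6, 0.8, 0, 0, 0, 0], [-0.6, 0.8, 0, 0, 0, 0], [-0.6, 0.8, 0, 0, 0, 0], [-0.6, 0.8, 0, 0, 0, 0]]]}}

```text
clock: 19.12
eef_pos: [0.4523, 0.4196, 0.381]
eef_rot: [0.273, -3.13, -0.002]
contact_force: [0.1, 0.9, -0.2]
gripper_width: 1.002
finger_force: 0.0
```

{"name": "servo_tool", "arguments": {"commands": [[[-0.8, 0.8, 0, 0, 0, 0], [-0.8, 0.8, 0, 0, 0, 0], [-0.8, 0.8, 0, 0, 0, 0], [-0.8, 0.8, 0, 0, 0, 0], [-0.8, 0.8, 0, 0, 0, 0]]]}}

```text
clock: 19.53
eef_pos: [0.3311, 0.5397, 0.3808]
eef_rot: [0.273, -3.129, -0.002]
contact_force: [-0.0, 1.3, -0.8]
gripper_width: 1.0
finger_force: 0.0
```

Run:
```python
from h import *
s=read_camera("scene")[:,:,::-1];t=read_camera("top")[:,:,::-1]
c=lambda i,x,y,w,h,k:cv2.resize(i[y:y+h,x:x+w],None,fx=k,fy=k,interpolation=cv2.INTER_CUBIC)
cv2.imwrite("pics/c8.png",np.vstack([np.hstack([c(t,200,150,130,90,3),c(s,290,165,130,100,3)[:270]]),cv2.resize(t,None,fx=.8,fy=.8)[:, :0].reshape(0,780,3) if 0 else np.hstack([c(t,370,150,140,70,2.8)[:196,:390],c(s,120,150,140,70,2.8)[:196,:390]])]))
print(observe()["eef_pos"])
```

```text
[0.33426912 0.53715655 0.38053408]
```

View pics/c8.png

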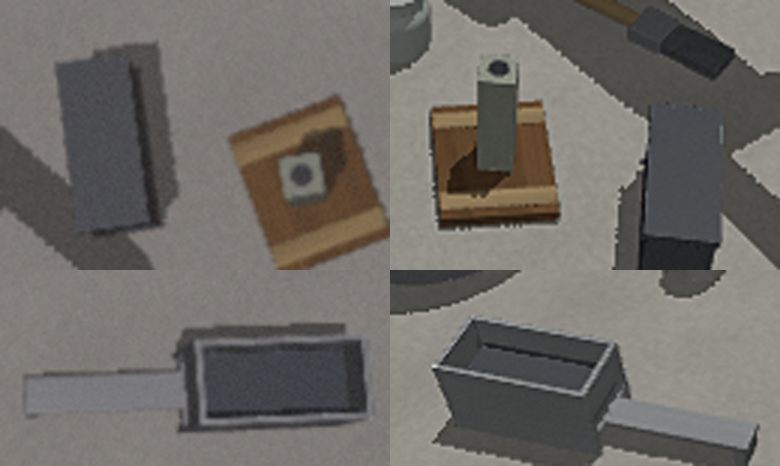

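The lid lies flat and in line on the tub at (100,145), the tall prop stands mid-board at (300,178), and the two other lids are still in the dispenser at (275,380). Handing in.

```bash
python3 -c "
from cell import *
print(close_job())"
```

```text
the job is handed in; nothing more can be done
None
```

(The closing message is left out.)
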